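# Put the battery pack on its charging shoe

## Task

Put the battery pack on charge. Push the dust cover of the charging shoe aside on its pin until it is well clear of the contact port and leave it open; then bring the pack onto the shoe from the open front deck, nose toward the port, and slide it under the rails until it is fully home and both spring rollers have snapped into its flange notches. Leave the other things on the bench where they are.

Things in the scene. Friction and masses are not known exactly. Their poses are not given: they have to be found in the camera images.
- dock: grey charging shoe fixed to the bench, 210 x 120 mm, flat deck 30 mm above the bench. Origin on the bench, on the slide's centre line; x = slide direction (front to rear), y = left seen from the front, z up. Spans x -106 to +104 mm, y +-60. The deck is open in front (x -106 to -47); recessed contact port 34 x 23 mm behind the rails, centre x = 53, y = 0
- rail_mouth (a point): on the deck, centre of the mouth of the two black L-rails: dock x = -32, y = 0, z = 30 mm; axes as dock. Rails run to dock x = +36. Wall inner faces at y +-38 mm, flared to about +-46 over the 15 mm before the mouth; lips reach in to y +-30, underside 9.5 mm and top 13.5 mm above the deck. Channels are closed at dock x = 30: the stop for the pack's flanges
- pack_home (a point): where point pack_mid lies when the pack is fully home: dock x = 22, y = 0, z = 54 mm; axes as dock, the pack's x along this x
- cover_pin (a point): axis of the dust cover's single upright pin, at deck level: dock x = 88, y = 0, z = 30 mm; axes as dock
- cover (a joint): dust cover, steel plate 29 mm wide, top 6 mm above the deck, reaching 56 mm from the pin. 0 = closed, pointing to dock -x over the port; blocks the pack. Grows as it swings clockwise seen from above, to the dock's +y side; stop at 1.8 rad; clear of the pack's path from about 1.5 rad. Light friction (about 1.5 N at the tab), stays where left; starts closed or a little ajar (up to 0.25)
- cover_tab (a point): top centre of the upright black thumb tab on the cover, 37 mm from the pin axis, 31 mm above the deck. The tab is 28 mm long along the cover, 8 mm thick and stands 25 mm above the plate. Its axes turn with the cover: x points from the tab to the pin
- pack_mid (a point): centre, half-way up, of the black battery pack (100 mm long, 48 mm high), 24 mm above its sole; x = toward the nose, z up. Body 50 mm wide with upright flat sides, full height from x = -50 (flat rear face) to +24; the nose beyond, to x = +50, is 34 mm high. Set down with this point near dock x = -54, the flange rests on the open deck before the rail mouth, the nose between the lips
- pack: the same pack, origin on its sole under the centre, axes as pack_mid; 0.3 to 0.47 kg, stands on its sole. At the sole a grey flange 72 mm wide, 7 mm thick runs from x = -50 to +8, front corners rounded, with a 16 mm wide notch in each side at x = -30; none on the nose. In the rails it has 2 mm play each side and 2.5 mm in height
- roller_left (a joint): spring roller in the left rail at dock x = -8 mm: 0 = sprung fully into the channel, grows (m) as it is pressed outward, at most 0.008. The two rollers together resist the sliding pack with about 10 N, then drop into its flange notches when it is home; black spring housing outside it to dock y = 59 mm, as high as the rail
- roller_right (a joint): the same in the right rail (dock -y side)
- phone_shell: bystander: black phone 146 x 70 x 8 mm lying flat
- screw_dish: bystander: small round dish, 54 mm across, 31 mm high
- usb_tester_2: bystander: white plug-in meter 70 x 30 x 12 mm
- solder_spool: bystander: solder spool 48 mm across, 33 mm high
There are look-alikes about, which are no part of the job. What is shaped like the pack but brown is not meant.

How it is judged:
On the way, in this order (a step that is already met when the one before it is completed fails the run):
1. the dust cover is swung clear of the port (at least 1.5 rad) while the pack is not yet on the shoe's rails (value of joint cover above 1.5 rad and distance between pack_mid and cover_pin above 0.13 m), for 0.2 s.
2. the pack is fully home on the rails and both rollers have sprung into its notches (x of pack_mid in the frame of dock between 0.018 and 0.026 m and y of pack_mid in the frame of dock between -0.004 and 0.004 m and z of pack_mid in the frame of dock between 0.05 and 0.058 m and angle between the x axis of pack_mid and the x axis of dock, either way round below 0.1 rad and value of joint each of roller_left, roller_right below 0.0015 m), for 0.2 s.
At the end, for the whole second after the job is handed in: The cover stands open by at least 1.5 rad; the pack lies at rest in the rails, its centre within 4 mm of the home position on the shoe and its heading within 0.1 rad, and both rollers have sprung back in (pressed out less than 1.5 mm) (all of step 2 and value of joint cover above 1.5 rad and linear speed of pack below 0.02 m/s); the robot touches nothing.
It fails at once if a bystander is shoved more than 30 mm (distance of any of phone_shell, screw_dish, usb_tester_2, solder_spool from where it was at the start of the episode above 0.03 m).
It also fails if it takes over 64 s, if anything falls off the work surface, if the arm or the gripper's body presses on something with over 40 N, if the wrist force passes 120 N, or if a joint passes its speed limit or range.

## Robot

A 7-joint arm with a two-finger parallel gripper is mounted at the origin on a cart in front of the work surface, level with it; the furniture and walls round the work are solid. World frame = base frame: x ahead of the robot, y to its left, z up, the work surface at z = 0. Lengths are in m, angles in rad, forces in N, time in s.
With the tool pointing down it reaches from about 0.4 to 0.875 m from the base axis. Payload 6.5 kg.
Tool frame: the origin (TCP) lies midway between the tips of the shut fingers; the grasp point (between the pads) lies 19 mm behind it; z points along the fingers, y is the line along which they close (so a half turn about z gives the same grasp; the last joint's range is limited). The gripper opens to 85 mm and grips with 20 to 120 N. Pads are 22 mm wide; open, the fingers measure 114 mm over their backs; the gripper's body (76 mm by 85 mm) begins 54 mm behind the grasp point. The pads swing forward as they close: fully open they stand 13 mm farther back than shut.
Start: joints at [-1.173, 0.536, -0.004, 1.538, 0.003, 1.067, -0.071], TCP at [0.291, 0.581, 0.231] pointing down, gripper open.
Joint ranges: [-2.7, 2.7], [-0.37, 2.16], [-1.27, 1.26], [0.24, 2.4], [-1.31, 4.45], [0.19, 1.91], [-2.76, 2.76]. Speed limits (rad/s): [2.39, 2.39, 3.14, 3.14, 3.14, 3.14, 3.14].

## Interface

Orientations are given as a rotation vector (axis times angle).
In Python, from rig import bot gives the robot as it stands.
- The arm moves only by the tool servo_tool, never from a script. Its argument "targets" is a list of rows, each a list of 7 numbers: the shift along the tool's x, y, z in mm, then the turn, a rotation vector about the tool's x, y, z in degrees, then the closure in counts, from 0 (fully open) to 255 (shut). In form: [[x, y, z, rx, ry, rz, hand], ...]. A call has 1 to 10 rows; each row is the pose to reach, as a shift and turn from the pose commanded when the call began, along the tool's axes at that moment; what a row does not reach only later rows make up. A row lasts 1/10 s, in which the tool goes at most 50 mm and 8.59 degrees, less where a joint would pass 70% of its speed; a pose out of reach is approached as far as the arm can. A call with a gripper value outside its range is refused whole. The fingers move at their own pace and stop on an object; "newtons" is the grip in N (left out, the last holds). Time passes only in rows, so rows that repeat a pose let the fingers close. It gives the time, the measured TCP pose, the force, the opening and the grip force at its end, in the units of the state.
- bot.get_obs(): the state, without advancing time (a new reading comes with each control period).
- bot.read_camera(name): name is "side" or "top"; returns the picture (384x512x3 uint8, red, green, blue); there is no depth.
- bot.get_calibration(name): a dict with "camera_matrix" (3x3 intrinsics, pixels), "k1" (the pictures are not rectified: a ray, as slopes to the right and down, at radius r is drawn at 1 + k1 r^2 times it, then the intrinsics apply), "position" and "orientation" of the camera in the world. Camera axes: x right, y down, z forward; pixel columns grow to the right and rows downward; lengths in m; the calibration is good to about 2 mm. A picture is of the moment at which its call begins. get_calibration takes no time and is no camera call.
- bot.finish_job(): hands the job in; it is judged then, once.
The state is a dict: "t": time; "qpos": joint angles; "dq": joint speeds; "effort": joint torques, N m; "ee_pos": TCP position; "eef_rot": TCP orientation; "contact_force": force on the tool from outside, world axes, zero at the start; "moment": the same for the moment, N m; "opening": finger opening in m; "gripper_force": force on a finger pad.
Only numpy, scipy, OpenCV 4.12 (cv2) and the standard library are available. Lean on these libraries where they do the work, as an engineer would, in place of code of your own. Each camera call takes 0.05 s, during which the arm holds its last target. There are 200 camera calls.

## Working session

There is one attempt and no reset: what is moved stays moved. The work goes in short steps, Python scripts to look and compute and a tool call to move; the robot and the scene stay as the last step left them, time stands still between calls to the robot, and variables do not carry over. Pictures are saved under pics/ and viewed, at most 10 in all, crops included, and the job is handed in when it is done.

Besides the shell and the picture viewer there is one more tool, called as name([rows], argument=value, ...), one row to a line, values as JSON. servo_tool: Moves the arm, as the interface text tells. Its arguments: {"type":"object","properties":{"targets":{"type":"array"},"newtons":{"type":"number"}},"required":["targets"]}

```bash
ls; mkdir -p pics
python3 - <<'E'
from rig import bot
import cv2
for n in("top","side"):
    im=bot.read_camera(n); cv2.imwrite(f"pics/{n}0.png",im[:,:,::-1])
    c=bot.get_calibration(n); print(n,c)
o=bot.get_obs();print(o)
E
```

```text
pics
top {'camera_matrix': array([[356.07852216,   0.        , 251.25566099],
       [  0.        , 356.07852216, 192.72670568],
       [  0.        ,   0.        ,   1.        ]]), 'k1': -0.09817934535184276, 'position': array([ 0.35624566, -0.0366103 ,  1.09806837]), 'orientation': array([-2.14579729,  2.12604598, -0.1934662 ])}
side {'camera_matrix': array([[416.08250532,   0.        , 245.17921012],
       [  0.        , 416.08250532, 186.93480458],
       [  0.        ,   0.        ,   1.        ]]), 'k1': 0.00960809687181015, 'position': array([0.50230248, 0.9208298 , 0.74792602]), 'orientation': array([-0.05118651,  2.78057326, -1.40850811])}
{'t': 0.1, 'qpos': array([-1.17320029,  0.53706648, -0.00442864,  1.5387575 ,  0.00258882,
        1.06729307, -0.07117966]), 'dq': array([-0.0005025 , -0.00288538,  0.00018261, -0.00402967,  0.00011608,
       -0.00057115,  0.00096948]), 'effort': array([ 2.92766475e-03, -5.84560025e+01,  1.05214700e+00, -2.59778917e+01,
        1.26355374e-02,  4.49995699e-03, -3.42108081e-05]), 'ee_pos': array([0.29054092, 0.58083022, 0.23052285]), 'eef_rot': array([-7.21841648e-01, -3.05728902e+00,  2.35457212e-03]), 'contact_force': array([0.01171336, 0.64332909, 0.73397852]), 'moment': array([0.04789338, 0.01262273, 0.00774695]), 'gripper_force': 0.0, 'opening': 0.08554183265907231}
```

View pics/top0.png

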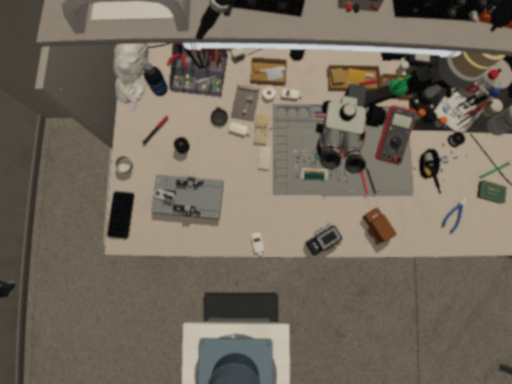

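View pics/side0.png

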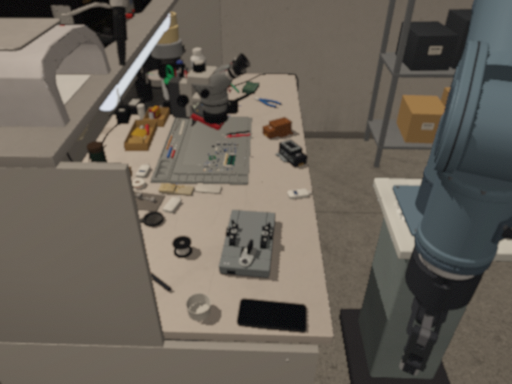

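The top view shows the dock near (187,198) with its cover on the left end, the black pack near (323,240), the brown decoy at (379,225) and the phone at (120,215). In the side view the dock is at (249,243) and the pack at (292,152). I'll zoom in and check the projection.

```bash
cat > h.py <<'E'
import numpy as np, cv2
from scipy.spatial.transform import Rotation as R
from rig import bot
def cal(n):
    c=bot.get_calibration(n); return c["camera_matrix"],np.array([c["k1"],0,0,0,0]),c["position"],R.from_rotvec(c["orientation"]).as_matrix()
def ray(n,uv):
    K,d,p,M=cal(n); q=cv2.undistortPoints(np.array(uv,float).reshape(-1,1,2),K,d).reshape(-1,2)
    return p,np.c_[q,np.ones(len(q))]@M.T
def plane(n,uv,z):
    p,v=ray(n,uv); return p+v*((z-p[2])/v[:,2])[:,None]
def proj(n,P):
    K,d,p,M=cal(n); return cv2.projectPoints(np.array(P,float).reshape(-1,1,3),cv2.Rodrigues(M.T)[0],-M.T@p,K,d)[0].reshape(-1,2)
E
python3 - <<'E'
from h import *
for n in("top","side"): print(n,proj(n,[[0,0,0],[.29,.58,.23],[.5,0,0],[.5,.3,0],[.6,0,0]]).round())
print(plane("top",[[187,198],[323,240]],.03), plane("side",[[249,243],[292,152]],.03))
t=cv2.imread("pics/top0.png");s=cv2.imread("pics/side0.png")
a=cv2.resize(t[165:230,140:235],None,fx=8,fy=8,interpolation=cv2.INTER_CUBIC)[:, :760]
cv2.imwrite("pics/c1.png",a)
b1=cv2.resize(t[220:260,300:350],(400,320),interpolation=cv2.INTER_CUBIC)
b2=cv2.resize(s[135:175,265:315],(400,320),interpolation=cv2.INTER_CUBIC)
c=cv2.resize(s[200:280,215:285],None,fx=7,fy=7,interpolation=cv2.INTER_CUBIC)
cv2.imwrite("pics/c2.png",np.hstack([b1,b2])); cv2.imwrite("pics/c3.png",c)
E
```

```text
top [[234. 375.]
 [  2. 275.]
 [236. 207.]
 [141. 206.]
 [237. 176.]]
side [[440. 211.]
 [412. 347.]
 [261. 208.]
 [259. 291.]
 [226. 207.]]
[[ 0.52306864  0.14960112  0.03      ]
 [ 0.39962502 -0.26200978  0.03      ]] [[ 0.52770867  0.17619321  0.03      ]
 [ 0.40040888 -0.25572927  0.03      ]]
```

View pics/c1.png

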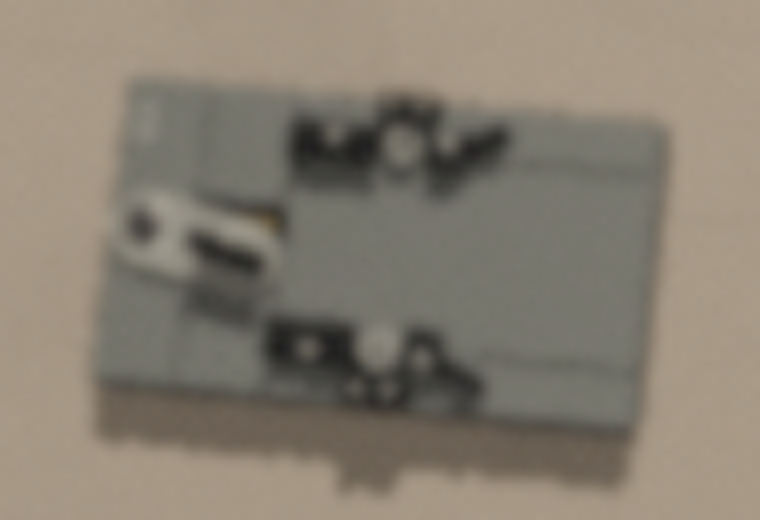

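View pics/c2.png

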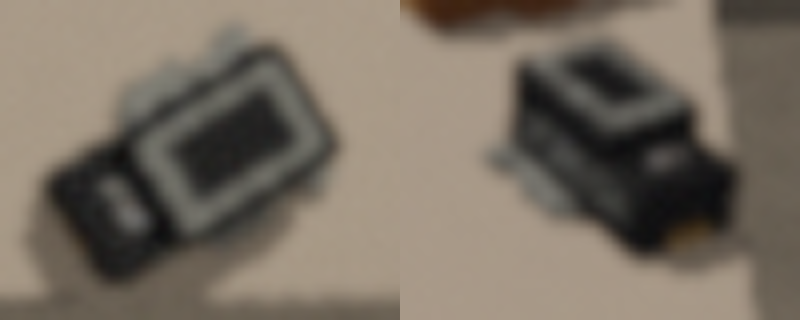

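View pics/c3.png

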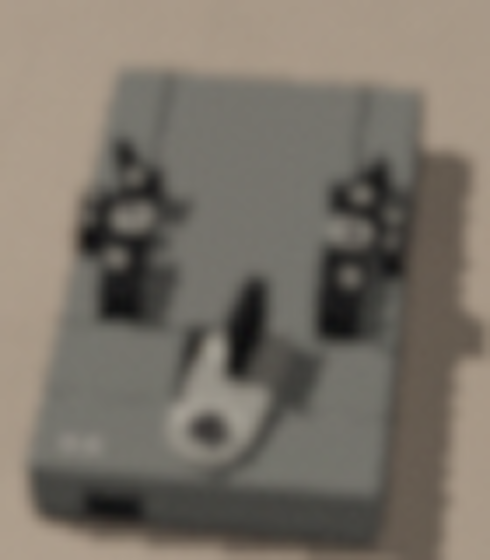

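The dock's slide direction is world +y (left in the top image). Its deck corners in crop c1 are (132,80), (668,122), (632,428) and (95,382). The cover is ajar, with its pin at (143,225) and its tab at about (225,253). The pack's nose points left and down: body-top corners are (130,135), (275,45), (335,145) and (185,240) in c2 left.

```bash
cat > dock.py <<'E'
from h import *
def up(p,s,o): return (np.array(p,float)+.5)/s-.5+np.array(o)
E
python3 - <<'E'
from dock import *
def fit(C,L,name):  # C: world corners; L local corners ; 2D rigid fit
    a=np.array(L,float);a0=a.mean(0);c=C[:,:2];c0=c.mean(0)
    z=((a-a0)[:,0]-1j*(a-a0)[:,1])@((c-c0)[:,0]+1j*(c-c0)[:,1]); th=np.angle(z)
    Rm=np.array([[np.cos(th),-np.sin(th)],[np.sin(th),np.cos(th)]]); o=c0-Rm@a0
    print(name,"orig",o.round(4),"yaw",th.round(4),"res mm",((c-(a@Rm.T+o))*1e3).round(1).tolist(), "sides",[round(float(np.linalg.norm(c[i]-c[(i+1)%len(c)])),4) for i in range(len(c))]); return o,th
L=[(.104,-.06),(-.106,-.06),(-.106,.06),(.104,.06)]
td=plane("top",up([(132,80),(668,122),(632,428),(95,382)],8,(140,165)),.03)
sd=plane("side",up([(32,470),(120,70),(425,92),(388,490)],7,(215,200)),.03)
fit(td,L,"dock top");fit(sd,L,"dock side")
print("pin/tab top",plane("top",up([(143,225),(225,253)],8,(140,165)),.036)[0],plane("top",up([(225,253)],8,(140,165)),.061))
print("pin side, tab top",plane("side",up([(208,428)],7,(215,200)),.036),plane("side",up([(255,285)],7,(215,200)),.061))
P=[(.024,-.025),(-.05,-.025),(-.05,.025),(.024,.025)]
tp=plane("top",up([(130,135),(275,45),(335,145),(185,240)],8,(300,220)),.048)
fit(tp,P,"pack top")
tn=plane("top",up([(48,182),(115,282)],8,(300,220)),.034);print("nose",tn)
sp=plane("side",up([(690-400,105),(600-400,38),(518-400,65),(600-400,140)],8,(265,135)),.048)
print(sp)
fit(sp[[1,2,3,0]],np.array(P)[[1,2,3,0]],"pack side?")
E
```

```text
dock top orig [0.5293 0.1505] yaw 1.4969 res mm [[-1.6, -1.2], [-0.7, 0.7], [1.4, 2.8], [0.9, -2.2]] sides [0.2081, 0.1181, 0.2049, 0.1175]
dock side orig [0.5277 0.157 ] yaw 1.4992 res mm [[-0.9, 0.3], [-1.1, 1.1], [0.6, 2.1], [1.4, -3.5]] sides [0.2092, 0.1184, 0.2045, 0.1175]
pin/tab top [0.53751491 0.23962622 0.036     ] [[0.52304797 0.20189959 0.061     ]]
pin side, tab top [[0.53653756 0.24165595 0.036     ]] [[0.52216595 0.1989882  0.061     ]]
pack top orig [ 0.4006 -0.2636] yaw 2.1054 res mm [[-0.6, -6.8], [-4.8, 1.9], [1.3, 5.9], [4.1, -1.0]] sides [0.0644, 0.0427, 0.0667, 0.0431]
nose [[ 0.39238833 -0.20861845  0.034     ]
 [ 0.35557994 -0.23314838  0.034     ]]
[[ 0.37297399 -0.2539164   0.048     ]
 [ 0.40705542 -0.30761227  0.048     ]
 [ 0.44205965 -0.28417204  0.048     ]
 [ 0.41078101 -0.22562202  0.048     ]]
pack side? orig [ 0.4026 -0.2561] yaw 2.0201 res mm [[-39.8, -17.3], [40.3, 27.8], [41.2, 19.7], [-41.7, -30.3]] sides [0.0421, 0.0664, 0.0472, 0.0636]
```

```bash
cat >> dock.py <<'E'
DO=np.array([.5295,.153]); DY=1.498
def d2w(x,y,o=None,yaw=None):  # dock mm -> world m
    o=DO if o is None else o; yaw=DY if yaw is None else yaw
    c,s=np.cos(yaw),np.sin(yaw); return np.array([o[0]+(c*x-s*y)/1e3,o[1]+(s*x+c*y)/1e3])
def shift(pts,closeyaw=None):
    """tool-frame shifts (mm) and rotvec (deg) to world points, tool down with y axis at closeyaw (mod pi)"""
    o=bot.get_obs(); M=R.from_rotvec(o["eef_rot"])
    print("now",o["t"],o["ee_pos"].round(4),"ty yaw",np.degrees(np.arctan2(M.as_matrix()[1,1],M.as_matrix()[0,1])).round(2),"F",o["contact_force"].round(1),"open",o["opening"].round(4),"q7",o["qpos"][[0,6]].round(2))
    if closeyaw is not None:
        best=None
        for k in(0,np.pi):
            a=closeyaw+k; y=np.array([np.cos(a),np.sin(a),0]); z=np.array([0,0,-1.]); T=np.c_[np.cross(y,z),y,z]
            v=np.degrees((M.inv()*R.from_matrix(T)).as_rotvec())
            if best is None or np.linalg.norm(v)<np.linalg.norm(best): best=v
        print("turn",best.round(1))
    for p in pts: print("to",np.round(p,4),"shift",(M.inv().apply(np.array(p)-o["ee_pos"])*1e3).round(1))
E
python3 - <<'E'
from dock import *
p=d2w(54,-24); shift([[*p,.13]],DY-np.pi/2)
E
```

```text
Traceback (most recent call last):
  File "dock.py", line 10, in shift
    print("now",o["t"],o["ee_pos"].round(4),"ty yaw",np.degrees(np.arctan2(M.as_matrix()[1,1],M.as_matrix()[0,1])).round(2),"F",o["contact_force"].round(1),"open",o["opening"].round(4),"q7",o["qpos"][[0,6]].round(2))
                                                                                                                                                                   ^^^^^^^^^^^^^^^^^^
AttributeError: 'float' object has no attribute 'round'
```

```bash
sed -i 's/o\["opening"\].round(4)/round(o["opening"],4)/' dock.py
python3 - <<'E'
from dock import *
p=d2w(54,-24); shift([[*p,.13]],DY-np.pi/2)
E
```

```text
now 0.1 [0.2905 0.5808 0.2305] ty yaw 63.43 F [0.  0.6 0.7] open 0.0855 q7 [-1.17 -0.07]
turn [-0.1  0.1 67.6]
to [0.5574 0.2051 0.13  ] shift [-406.7 -216.5  100.9]
```

servo_tool([
  [-41,-22,5,0,0,7,255],
  [-82,-43,10,0,0,14,255],
  [-123,-65,20,0,0,21,255],
  [-164,-87,30,0,0,28,255],
  [-205,-109,40,0,0,35,255],
  [-246,-130,50,0,0,42,255],
  [-287,-152,60,0,0,49,255],
  [-328,-174,75,0,0,56,255],
  [-369,-196,90,0,0,62,255],
  [-407,-217,101,0,0,67.6,255],
])

```text
t: 1.1
ee_pos: [0.5582, 0.203, 0.1292]
eef_rot: [2.306, 2.134, -0.002]
contact_force: [0.3, 0.4, -0.6]
opening: -0.0001
gripper_force: 0.0
```

servo_tool([
  [0,0,0,0,0,0,255],
  [0,0,0,0,0,0,255],
  [0,0,0,0,0,0,255],
])

```text
t: 1.4
ee_pos: [0.557, 0.2067, 0.1302]
eef_rot: [-2.298, -2.141, -0.0]
contact_force: [-0.3, 0.5, 0.3]
opening: -0.0003
gripper_force: 0.0
```

Run:
```python
from dock import *
p=d2w(54,-24); shift([[*p,.13],[*p,.046]],DY-np.pi/2)
t=bot.read_camera("top")[:,:,::-1];s=bot.read_camera("side")[:,:,::-1]
cv2.imwrite("pics/m1.png",np.hstack([cv2.resize(t[140:260,120:240],(400,400)),cv2.resize(s[170:290,190:310],(400,400))]))
```

```text
now 1.4 [0.557  0.2067 0.1302] ty yaw -4.04 F [-0.3  0.5  0.3] open -0.0003 q7 [-0.66 -0.3 ]
turn [-0.  -0.   0.1]
to [0.5574 0.2051 0.13  ] shift [-1.6  0.5  0.2]
to [0.5574 0.2051 0.046 ] shift [-1.7  0.5 84.2]
```

View pics/m1.png

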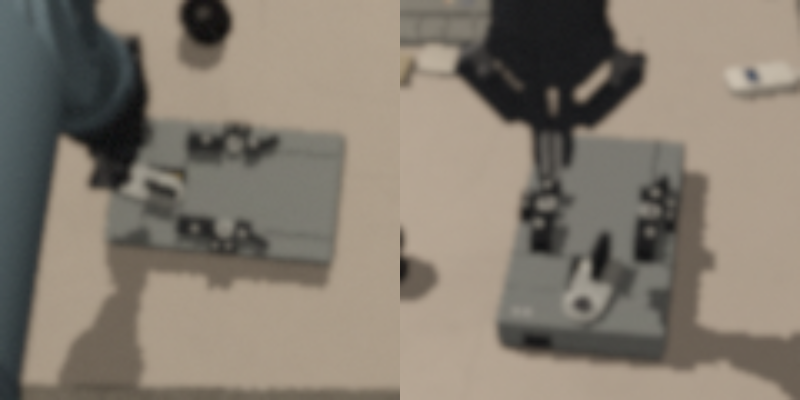

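The side view shows the shut fingertips at crop (553,175), above the far side of the port. The cover tab is at (600,255), still nearly closed. I'll descend beside the tab.

servo_tool([
  [-1.5,0.5,30,0,0,0,255],
  [-1.5,0.5,60,0,0,0,255],
  [-1.5,0.5,84,0,0,0,255],
  [-1.5,0.5,84,0,0,0,255],
  [-1.5,0.5,84,0,0,0,255],
])

```text
t: 2.0
ee_pos: [0.558, 0.2045, 0.0468]
eef_rot: [-2.299, -2.141, -0.0]
contact_force: [0.4, 0.3, -0.0]
opening: 0.0
gripper_force: 0.0
```

servo_tool([
  [-4,-6,0,0,0,0,255],
  [-7,-13,0,0,0,0,255],
  [-9,-20,0,0,0,0,255],
  [-9,-27,0,0,0,0,255],
  [-7,-36,0,0,0,0,255],
  [-4,-44,0,0,0,0,255],
  [1,-50,0,0,0,0,255],
  [6,-55,0,0,0,0,255],
  [6,-55,0,0,0,0,255],
])

```text
t: 2.9
ee_pos: [0.5024, 0.215, 0.0461]
eef_rot: [-2.298, -2.141, 0.001]
contact_force: [0.2, 0.3, 0.6]
opening: 0.0002
gripper_force: 0.0
```

servo_tool([
  [4,-3,0,0,0,0,255],
  [9,-5,0,0,0,0,255],
  [14,-6,0,0,0,0,255],
  [17,-8,0,0,0,0,255],
  [17,-8,0,0,0,0,255],
])

```text
t: 3.4
ee_pos: [0.4965, 0.232, 0.0462]
eef_rot: [-2.299, -2.14, 0.0]
contact_force: [0.8, -0.4, -0.8]
opening: -0.0003
gripper_force: 0.0
```

Run:
```python
from dock import *
p=d2w(77,39); shift([[*p,.046]],DY-np.pi/2)
s=bot.read_camera("side")[:,:,::-1];t=bot.read_camera("top")[:,:,::-1]
cv2.imwrite("pics/m2.png",np.hstack([cv2.resize(t[140:260,120:240],(400,400)),cv2.resize(s[190:290,200:300],(400,400),interpolation=2)]))
```

```text
now 3.4 [0.4965 0.232  0.0462] ty yaw -4.12 F [ 0.8 -0.4 -0.8] open -0.0003 q7 [-0.72 -0.34]
turn [-0.  -0.   0.1]
to [0.4962 0.2326 0.046 ] shift [ 0.7 -0.3  0.2]
```

View pics/m2.png

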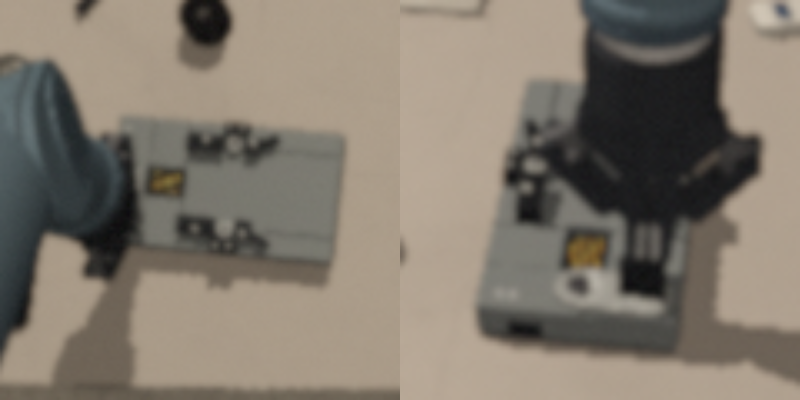

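The cover has swung about a quarter turn: in the side crop the pin is at (580,285) and the tip at (660,305), and the port is exposed. I'll nudge it a little further, back off and go to the pack.

servo_tool([
  [2.5,-0.5,0,0,0,0,255],
  [2.5,-0.5,0,0,0,0,255],
  [-8,0,0,0,0,0,255],
  [-8,0,-40,0,0,0,255],
  [-8,0,-90,0,0,0,255],
  [-50,0,-110,0,0,0,0],
  [-95,0,-110,0,0,0,0],
  [-140,0,-110,0,0,0,0],
  [-140,0,-110,0,0,0,0],
])

```text
t: 4.4
ee_pos: [0.4858, 0.0839, 0.1567]
eef_rot: [2.31, 2.127, -0.003]
contact_force: [-0.3, 0.4, -0.3]
opening: 0.058
gripper_force: 0.0
```

Run:
```python
from dock import *
yaw=2.10;p=np.array([.401,-.260])-.008*np.array([np.cos(yaw),np.sin(yaw)])
shift([[*p,.13],[*p,.022]],yaw-np.pi/2)
```

```text
now 4.4 [0.4858 0.0839 0.1567] ty yaw -4.74 F [-0.3  0.4 -0.3] open 0.058 q7 [-0.57 -0.15]
turn [ -0.1   0.1 -35.1]
to [ 0.405  -0.2669  0.13  ] shift [-356.2  -51.5   27.6]
to [ 0.405  -0.2669  0.022 ] shift [-355.9  -51.5  135.6]
```

servo_tool([
  [-45,-6,3,0,0,-5,0],
  [-90,-13,7,0,0,-10,0],
  [-135,-19,10,0,0,-15,0],
  [-180,-26,14,0,0,-20,0],
  [-225,-32,17,0,0,-25,0],
  [-270,-39,20,0,0,-30,0],
  [-315,-45,24,0,0,-35,0],
  [-356,-51.5,27,0,0,-35,0],
  [-356,-51.5,27,0,0,-35,0],
  [-356,-51.5,27,0,0,-35,0],
])

```text
t: 5.4
ee_pos: [0.4087, -0.2605, 0.1291]
eef_rot: [-1.555, -2.729, -0.0]
contact_force: [0.1, 0.7, 0.2]
opening: 0.085
gripper_force: 0.0
```

Run:
```python
from dock import *
yaw=2.10;p=np.array([.401,-.260])-.008*np.array([np.cos(yaw),np.sin(yaw)])
shift([[*p,.13],[*p,.022]],yaw-np.pi/2)
s=bot.read_camera("side")[:,:,::-1];t=bot.read_camera("top")[:,:,::-1]
cv2.imwrite("pics/side3.png",s);cv2.imwrite("pics/top3.png",t)
i=2
cv2.imwrite("pics/m3.png",np.hstack([cv2.resize(np.ascontiguousarray(t[165:230,140:235]),(400,274),interpolation=i),np.zeros((274,0,3),np.uint8)]))
a=cv2.resize(s[215:285,215:285],(400,400),interpolation=i);b=cv2.resize(s[115:195,250:330],(400,400),interpolation=i)
cv2.imwrite("pics/m3.png",np.hstack([a,b]))
```

```text
now 5.4 [ 0.4087 -0.2605  0.1291] ty yaw 30.66 F [0.1 0.7 0.2] open 0.085 q7 [0.24 1.18]
turn [-0.  -0.   0.3]
to [ 0.405  -0.2669  0.13  ] shift [-3.6 -6.5 -0.9]
to [ 0.405  -0.2669  0.022 ] shift [ -3.7  -6.4 107.1]
```

View pics/m3.png

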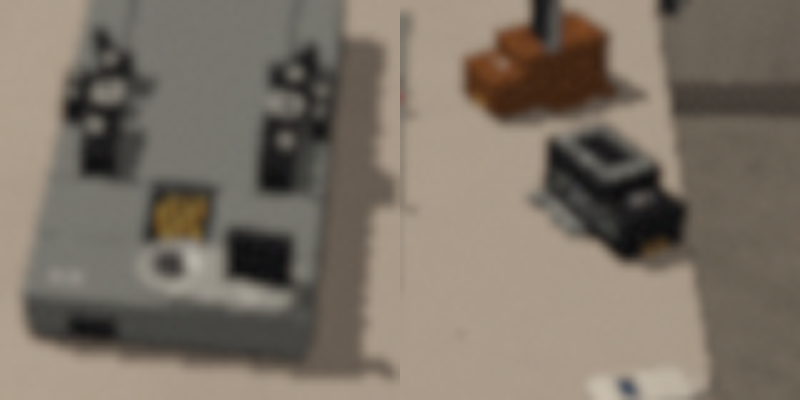

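The cover is well open in the side crop: pin at (168,262), tip at about (290,297). The pack stands untouched at about (615,190) in the right crop, and the gripper is above it. Now I'll descend and grip.

servo_tool([
  [-3.7,-6.4,20,0,0,0,0],
  [-3.7,-6.4,45,0,0,0,0],
  [-3.7,-6.4,75,0,0,0,0],
  [-3.7,-6.4,105,0,0,0,0],
  [-3.7,-6.4,105,0,0,0,0],
  [-3.7,-6.4,105,0,0,0,0],
])

```text
t: 6.1
ee_pos: [0.4062, -0.2651, 0.0246]
eef_rot: [-1.548, -2.732, -0.001]
contact_force: [0.7, -0.4, 0.1]
opening: 0.0855
gripper_force: 0.0
```

servo_tool([
  [0,0,0,0,0,0,120],
  [0,0,0,0,0,0,255],
  [0,0,0,0,0,0,255],
  [0,0,0,0,0,0,255],
  [0,0,0,0,0,0,255],
  [0,0,0,0,0,0,255],
], newtons=50)

```text
t: 6.7
ee_pos: [0.4063, -0.2668, 0.0257]
eef_rot: [1.551, 2.73, 0.0]
contact_force: [-1.8, 0.4, 11.2]
opening: 0.049
gripper_force: 51.2
```

Run:
```python
from dock import *
shift([])
```

```text
now 6.7 [ 0.4063 -0.2668  0.0257] ty yaw 30.82 F [-1.8  0.4 11.2] open 0.049 q7 [0.32 1.28]
```

servo_tool([
  [0,0,-20,0,0,0,255],
  [0,0,-45,0,0,0,255],
  [0,0,-75,0,0,0,255],
  [0,0,-105,0,0,0,255],
  [0,0,-105,0,0,0,255],
  [0,0,-105,0,0,0,255],
])

```text
t: 7.3
ee_pos: [0.406, -0.2659, 0.1295]
eef_rot: [1.55, 2.731, 0.001]
contact_force: [-0.5, 0.7, -5.0]
opening: 0.0487
gripper_force: 55.5
```

Run:
```python
from dock import *
p=d2w(-72,0); shift([[*p,.11]],DY-np.pi/2)
```

```text
now 7.3 [ 0.406  -0.2659  0.1295] ty yaw 30.85 F [-0.5  0.7 -5. ] open 0.0487 q7 [0.25 1.21]
turn [ 0.1  0.  35. ]
to [0.5243 0.0812 0.11  ] shift [237.4 279.5  19.6]
```

servo_tool([
  [30,35,0,0,0,5,255],
  [60,70,0,0,0,10,255],
  [89,105,0,0,0,15,255],
  [119,140,0,0,0,20,255],
  [148,175,5,0,0,25,255],
  [178,210,10,0,0,30,255],
  [208,245,15,0,0,35,255],
  [237,279.5,19,0,0,35,255],
  [237,279.5,19,0,0,35,255],
  [237,279.5,19,0,0,35,255],
])

```text
t: 8.3
ee_pos: [0.523, 0.0815, 0.1084]
eef_rot: [-2.296, -2.142, 0.005]
contact_force: [0.8, -1.0, -4.7]
opening: 0.0488
gripper_force: 55.4
```

servo_tool([
  [0,0,0,0,0,0,255],
  [0,0,0,0,0,0,255],
])

```text
t: 8.5
ee_pos: [0.5237, 0.0787, 0.1098]
eef_rot: [-2.303, -2.136, 0.003]
contact_force: [0.3, -0.0, -3.1]
opening: 0.0487
gripper_force: 55.4
```

Run:
```python
from dock import *
p=d2w(-72,0); shift([[*p,.11]],DY-np.pi/2)
s=bot.read_camera("side")[:,:,::-1];t=bot.read_camera("top")[:,:,::-1]
cv2.imwrite("pics/side4.png",s);cv2.imwrite("pics/top4.png",t)
i=2
a=cv2.resize(t[140:260,150:270],(400,400),interpolation=i);b=cv2.resize(s[150:270,190:310],(400,400),interpolation=i)
cv2.imwrite("pics/m4.png",np.hstack([a,b]))
```

```text
now 8.5 [0.5237 0.0787 0.1098] ty yaw -4.32 F [ 0.3 -0.  -3.1] open 0.0487 q7 [-0.54 -0.04]
turn [-0.1  0.1 -0.1]
to [0.5243 0.0812 0.11  ] shift [ 2.5  0.4 -0.2]
```

View pics/m4.png

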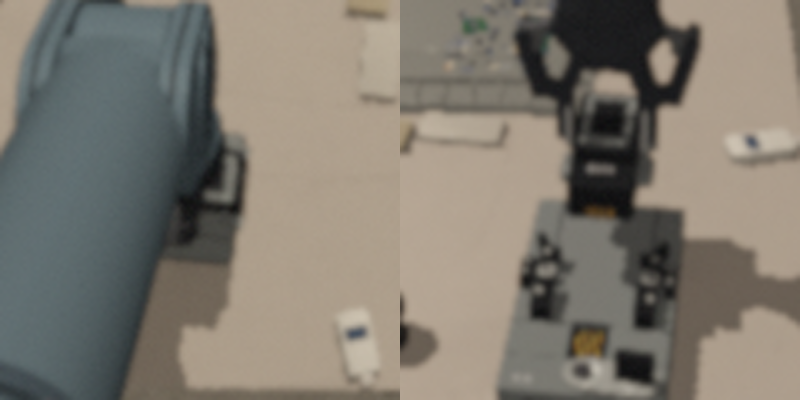

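The pack is held level with its nose toward the port. In the side crop the lower nose corners are at about (570,213) and (632,218), and the cover is still open. Next I'll measure the nose position against the tool and the rails.

Run:
```python
from dock import *
s=400/120
n=plane("side",up([(570-400,213),(632-400,218)],s,(190,150)),.0841)
nt=plane("side",up([(568-400,182),(637-400,185)],s,(190,150)),.0841+.034)
o=bot.get_obs()["ee_pos"]
c,si=np.cos(DY),np.sin(DY)
for q in(n.mean(0),nt.mean(0)):
    d=(q-o)[:2]; print("nose-TCP along/lat mm",(1e3*np.array([c*d[0]+si*d[1],-si*d[0]+c*d[1]])).round(1))
print(np.linalg.norm(n[1]-n[0]),np.linalg.norm(nt[1]-nt[0]))
# rails: inner ends (port side) lip top corners in c3 crop  z=.0435 : left rail outer-left / right rail outer-right bottom corners
r=plane("side",up([(98,318),(140,320),(320,338),(362,340)],7,(215,200)),.0435)
t=plane("top",up([(292,168),(292,120),(268,370),(268,320)],8,(140,165)),.0435)
for q in np.r_[r,t]:
    d=q[:2]-DO; print("dock mm",(1e3*np.array([c*d[0]+si*d[1],-si*d[0]+c*d[1]])).round(1))
```

```text
nose-TCP along/lat mm [51.7  1.1]
nose-TCP along/lat mm [56.1  2.7]
0.04638410546654464 0.050164324999484866
dock mm [ 49.  -43.2]
dock mm [ 48.4 -28.7]
dock mm [50.5 33.5]
dock mm [50.  47.8]
dock mm [ 31. -27.]
dock mm [ 33.2 -45.4]
dock mm [31.1 50.1]
dock mm [33.3 31.4]
```

The rails' centre line and the nose centre agree within about 1 mm in the same camera, both about 2.3 mm toward dock +y in my frame. I'll keep the lateral position, lower onto the front deck, then slide in.

servo_tool([
  [10,0,20,0,0,0,255],
  [10,0,35,0,0,0,255],
  [10,0,45,0,0,0,255],
  [10,0,50,0,0,0,255],
  [10,0,52.5,0,0,0,255],
  [10,0,52.5,0,0,0,255],
  [10,0,52.5,0,0,0,255],
])

```text
t: 9.3
ee_pos: [0.5256, 0.0904, 0.0582]
eef_rot: [2.301, 2.138, 0.001]
contact_force: [-0.1, -0.1, -4.1]
opening: 0.0489
gripper_force: 55.3
```

servo_tool([
  [4,0,0,0,0,0,255],
  [8,0,0,0,0,0,255],
  [12,0,0,0,0,0,255],
  [16,0,0,0,0,0,255],
  [20,0,0,0,0,0,255],
  [24,0,0,0,0,0,255],
  [28,0,0,0,0,0,255],
  [30,0,0,0,0,0,255],
  [30,0,0,0,0,0,255],
])

```text
t: 10.2
ee_pos: [0.5274, 0.1209, 0.0578]
eef_rot: [-2.3, -2.14, -0.0]
contact_force: [0.0, 0.8, -4.4]
opening: 0.0491
gripper_force: 55.3
```

Run:
```python
from dock import *
p=d2w(-32,0); shift([[*p,.0567]],DY-np.pi/2); print(bot.get_obs()["moment"])
```

```text
now 10.2 [0.5274 0.1209 0.0578] ty yaw -4.14 F [ 0.   0.8 -4.4] open 0.0491 q7 [-0.57 -0.07]
turn [ 0. -0.  0.]
to [0.5272 0.1211 0.0567] shift [ 0.2 -0.2  1.1]
[ 0.00451893  0.02515874 -0.02009129]
```

servo_tool([
  [0,0,1,0,0,0,255],
  [3,0,1,0,0,0,255],
  [6,0,1,0,0,0,255],
  [9,0,1,0,0,0,255],
  [12,0,1,0,0,0,255],
  [15,0,1,0,0,0,255],
  [15,0,1,0,0,0,255],
])

```text
t: 10.9
ee_pos: [0.5279, 0.1313, 0.0565]
eef_rot: [2.301, 2.135, -0.007]
contact_force: [-0.6, -10.1, -3.5]
opening: 0.049
gripper_force: 55.5
```

servo_tool([
  [5,0,0,0,0,0,255],
  [10,0,0,0,0,0,255],
  [14,0,0,0,0,0,255],
  [18,0,0,0,0,0,255],
  [18,0,0,0,0,0,255],
])

```text
t: 11.4
ee_pos: [0.5295, 0.1521, 0.0565]
eef_rot: [2.301, 2.138, -0.003]
contact_force: [-0.3, -3.6, -4.2]
opening: 0.0491
gripper_force: 55.4
```

Run:
```python
from dock import *
p=d2w(18,0); shift([[*p,.0567]],DY-np.pi/2); print(bot.get_obs()["moment"])
```

```text
now 11.4 [0.5295 0.1521 0.0565] ty yaw -4.2 F [-0.3 -3.6 -4.2] open 0.0491 q7 [-0.62 -0.12]
turn [-0.   0.1 -0. ]
to [0.5308 0.171  0.0567] shift [18.9 -0.1 -0.2]
[-1.07196865  0.08447404 -0.01309616]
```

Past the roller bump with little side force. I'll push on to the stop.

servo_tool([
  [4,0,0,0,0,0,255],
  [8,0,0,0,0,0,255],
  [12,0,0,0,0,0,255],
  [15,0,0,0,0,0,255],
  [15,0,0,0,0,0,255],
])

```text
t: 11.9
ee_pos: [0.5311, 0.1683, 0.0569]
eef_rot: [2.3, 2.139, 0.0]
contact_force: [0.4, -2.2, -3.1]
opening: 0.0491
gripper_force: 55.4
```

servo_tool([
  [2,0,0,0,0,0,255],
  [4,0,0,0,0,0,255],
  [6,0,0,0,0,0,255],
  [6,0,0,0,0,0,255],
])

```text
t: 12.3
ee_pos: [0.5311, 0.1693, 0.0569]
eef_rot: [2.302, 2.133, -0.007]
contact_force: [-1.6, -13.5, 0.9]
opening: 0.0492
gripper_force: 56.1
```

servo_tool([
  [2,0,0,0,0,0,255],
  [4,0,0,0,0,0,255],
  [4,0,0,0,0,0,255],
])

```text
t: 12.6
ee_pos: [0.5311, 0.1697, 0.0569]
eef_rot: [2.303, 2.129, -0.013]
contact_force: [-2.3, -21.2, 6.3]
opening: 0.0486
gripper_force: 56.6
```

servo_tool([
  [-6,0,0,0,0,0,255],
  [-9,0,0,0,0,0,180],
  [-9,0,0,0,0,0,0],
  [-9,0,0,0,0,0,0],
  [-9,0,0,0,0,0,0],
  [-9,0,-30,0,0,0,0],
  [-9,0,-70,0,0,0,0],
  [-9,0,-110,0,0,0,0],
  [-9,0,-110,0,0,0,0],
])

```text
t: 13.5
ee_pos: [0.5347, 0.1711, 0.1722]
eef_rot: [2.298, 2.138, 0.015]
contact_force: [1.8, -0.1, -0.4]
opening: 0.0854
gripper_force: 0.0
```

servo_tool([
  [-45,0,-20,0,0,0,0],
  [-90,0,-20,0,0,0,0],
  [-135,0,-20,0,0,0,0],
  [-180,0,-20,0,0,0,0],
  [-225,0,-20,0,0,0,0],
  [-225,0,-20,0,0,0,0],
  [-225,0,-20,0,0,0,0],
])

```text
t: 14.2
ee_pos: [0.5146, -0.0556, 0.1867]
eef_rot: [-2.303, -2.137, -0.001]
contact_force: [-0.6, 0.0, 0.9]
opening: 0.0856
gripper_force: 0.0
```

Run:
```python
from dock import *
s=bot.read_camera("side")[:,:,::-1];t=bot.read_camera("top")[:,:,::-1]
i=2
a=cv2.resize(t[155:240,140:225],(400,400),interpolation=i);b=cv2.resize(s[200:285,210:295],(400,400),interpolation=i)
cv2.imwrite("pics/m5.png",np.hstack([a,b])); shift([])
```

```text
now 14.3 [ 0.5148 -0.0534  0.1866] ty yaw -4.05 F [-1.2  0.5 -0.5] open 0.0855 q7 [-0.38  0.18]
```

View pics/m5.png

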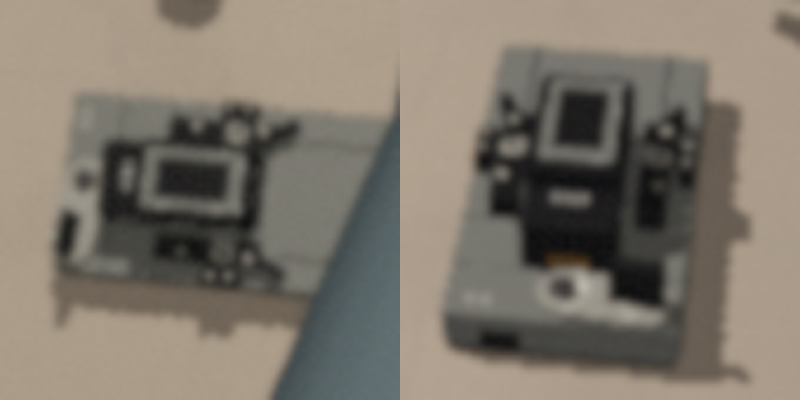

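The pack sits in the rails with its nose up against the open cover's pin end. In the top crop it runs from nose at x≈103 to rear at x≈262. The cover lies sideways, with its pin at (85,180) and tab at (67,232). I'll check the numbers.

Run:
```python
from dock import *
k=400/85
c,si=np.cos(DY),np.sin(DY)
def pr(n,cam,uv,z,o):
    q=plane(cam,up([uv],k,o),z)[0]; d=q[:2]-DO; print(n,(1e3*np.array([c*d[0]+si*d[1],-si*d[0]+c*d[1]])).round(1))
T=(140,155);S=(210,200)
pr("top pin(88,0)","top",(86,181),.036,T);pr("top tab top","top",(67,232),.061,T)
pr("top nose front (72)","top",(103,182),.064,T);pr("top rear (-28)","top",(260,182),.078,T)
pr("side pin","side",(565-400,288),.036,S);pr("side tip plate","side",(662-400,312),.036,S)
pr("side rear (-28)","side",(586-400,75),.078,S);pr("side body front (46)","side",(578-400,170),.078,S)
pr("top dock front c","top",(400,200),.03,T)
```

```text
top pin(88,0) [85.5 -0.6]
top tab top [86.7 36.4]
top nose front (72) [67.1  3.3]
top rear (-28) [-34.1  -2.7]
side pin [89.1  0.3]
side tip plate [99.9 49.2]
side rear (-28) [-24.5  -1.2]
side body front (46) [48.7  2.6]
top dock front c [-117.7   -6.1]
```

```bash
python3 -c "
from rig import bot
print(bot.finish_job())"
```

```text
the job is handed in; nothing more can be done
None
```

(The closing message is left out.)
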